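# Bring the hanging pot over the bead tray

### The job

The terracotta pot hangs from a runner on the rail and is parked in the spring clip at the end of the rail on the robot's left. Take the runner by its wooden knob, pull the pot free of the clip and bring it to hang centred over the bead slide's catch tray, steady its swing by moving the knob, and leave it hanging there still for a few seconds, with the knob let go at the end. Do not touch the pot or its hanger, do not let it swing wildly, and leave the other things where they are.

Things in the scene. Friction and masses are not known exactly. Their poses are not given: they have to be found in the camera images.
- rail: Hanging rail, fixed to the ledge: two light beech end frames (feet 150 x 45 mm, posts 307 mm high, 620 mm apart) carrying a level aluminium bar 20 mm wide and 24 mm high, top at 297 mm. Origin: on the ledge under the bar's middle; its y axis runs along the bar, +y towards the end with the parking clip (on the robot's left), z up.
- runner (a joint): How far (m) the runner stands along the bar from its parked place: 0 parked (220 mm from the rail's origin on its +y side), growing towards the rail's -y; stops at 0 and 0.44. The runner is a beech saddle 64 mm long, 44 mm wide, 46 mm high (top 308 mm over the ledge), mass 0.25 kg, that slides with about 1.2 N of friction and stays where it is left.
- knob (a point): Where to grip the runner: middle of the upright round knob on its top, 30 mm across and 38 mm high, from 308 to 346 mm over the ledge; this point is at 334 mm. The knob moves only along the bar.
- swing (a joint): Swing of the hanger (rad) about the level steel bolt through the saddle, square to the bar, 295 mm over the ledge: 0 plumb, positive when the pot is ahead of the runner towards the rail's -y, negative when it lags towards the clip. It swings only in the bar's upright plane, almost undamped (30 s and more), like a simple pendulum 210 mm long, period 0.92 s.
- pot: Terracotta pot, 84 mm across, 72 mm high, with its fixed steel hanger (bail, 12 mm rod, yoke), 0.46 kg give or take a quarter. Origin: centre of its underside, 257 mm below the bolt. Parked, the rod sits in a spring clip 120 mm below the bolt, which lets go with a snap once the runner has gone 25 to 70 mm and the pot lags 0.2 to 0.5 rad (least when pulled slowly): it always comes out swinging.
- slide: Beech bead slide, fixed: open catch tray 130 x 120 mm with walls 28 mm high under the bar, and a grooved ramp rising from it towards its own +x, away from the robot, to about 160 mm high. Origin: under the tray's centre.
- tray_mid (a point): Centre of the catch tray's mouth, 28 mm over the ledge, straight under the bar (the target for the pot's centre).
- abacus: Bystander: violet plastic abacus 60 x 180 mm and 170 mm high with four rows of wooden beads; origin under its centre.
- stone_a: Bystander: glass counting stone 42 mm across and 23 mm high, in front of the tray; origin under its centre.
- stone_b: Bystander: glass counting stone 36 mm across and 20 mm high, in front of the tray; origin under its centre.
- timer: Bystander: round chrome kitchen timer 68 mm across and 70 mm high; origin under its centre.
- pencil_cup: Bystander: white ceramic cup 68 mm across and 90 mm high; origin under its centre.
- block_a: Bystander: beech counting block, 38 mm cube with four dots; origin under its centre.
- block_b: Bystander: beech counting block, 38 mm cube with three dots; origin under its centre.

How it is judged:
On the way:
1. the pot hangs still, centred over the catch tray, for 3 s (horizontal distance between pot and tray_mid below 0.02 m and value of joint swing between -0.08 and 0.08 rad and velocity of joint swing between -0.4 and 0.4 rad/s), for 3 s.
At the end, for the whole second after the job is handed in: The pot hangs within 20 mm (level) of the tray's centre and within 0.08 rad of plumb, swinging slower than 0.4 rad/s (about 0.1 m/s at the pot), for 3 s on end, and still does so with the runner at rest after the knob is let go (all of step 1 and velocity of joint runner between -0.03 and 0.03 m/s); the robot touches nothing.
It fails at once if the arm touches the pot or its hanger (contact force between the arm and pot above 0.5 N).
It fails at once if the fingers touch the pot or its hanger (contact force between the fingers and pot above 0.5 N).
It fails at once if the pot swings wildly (over 0.65 rad, 37 degrees) (value of joint swing above 0.65 rad or value of joint swing below -0.65 rad).
It fails at once if a bystander is moved (distance of any of abacus, stone_a, stone_b, timer, pencil_cup, block_a, block_b from where it was at the start of the episode above 0.02 m).
It also fails if it takes over 45 s, if anything falls off the work surface, if the arm or the gripper's body presses on something with over 40 N, if the wrist force passes 120 N, or if a joint passes its speed limit or range.

### The arm

A 6-joint arm with a two-finger parallel gripper is mounted at the origin on the work surface. World frame = base frame: x ahead of the robot, y to its left, z up, the work surface at z = 0. Lengths are in m, angles in rad, forces in N, time in s.
With the tool pointing down it reaches from about 0.35 to 0.775 m from the base axis. Payload 5.5 kg.
Tool frame: the origin (TCP) lies on the centre line of the jaws, within the pads' length; the fingertips stand 11 mm ahead of it and the grasp point (between the pads) lies 8 mm behind it; z points along the fingers, y is the line along which they close (so a half turn about z gives the same grasp; the last joint's range is limited). The gripper opens to 85 mm and grips with 20 to 120 N. Pads are 22 mm wide; open, the fingers measure 114 mm over their backs; the gripper's body (76 mm by 85 mm) begins 54 mm behind the grasp point. The pads swing forward as they close: fully open they stand 13 mm farther back than shut.
Start: joints at [-1.303, 0.313, 0.046, 1.304, 0, 1.431], TCP at [0.228, -0.528, 0.207] pointing down, gripper open.
Joint ranges: [-2.76, 2.76], [-0.86, 1.69], [-1.03, 1.26], [-2.2, 2.34], [-1.47, 1.5], [-3.14, 3.14]. Speed limits (rad/s): [2.57, 2.57, 3.14, 3.14, 3.14, 3.14].

### API

Orientations are given as a unit quaternion [w, x, y, z].
In Python, from workcell import env, viewer, order, models gives the robot as it stands.
- The arm moves only by the tool drive_tool, never from a script. Its argument "series" is a list that holds one entry, the list of rows, each a list of 6 numbers: the shift along the tool's x, y, z each as a share of 120 mm, from -1 to 1, then the turn, a rotation vector about the tool's x, y, z each as a share of 180 degrees, from -1 to 1. A call has 1 to 20 rows; each row shifts and turns the commanded pose from where the row before left it, along the tool's axes as they then stand; what a row does not reach is not made up. A row lasts 1/8 s, in which the tool goes at most 62.5 mm and 10.7 degrees, less where a joint would pass 70% of its speed; a pose out of reach is approached as far as the arm can. A call with a number of a shift or a turn outside -1 to 1 is refused whole. A call with a gripper value outside its range is refused whole. "jaw" is the opening, from -1 (shut) to 1 (fully open), set as the call begins (left out, the last holds). The fingers move at their own pace and stop on an object; "grip_force" is the grip in N (left out, the last holds). Time passes only in rows, so rows that do not move let the fingers close. It gives the time, the measured TCP pose, the force, the opening and the grip force at its end, in the units of the state.
- env.get_state(): the state, without advancing time (a new reading comes with each control period).
- viewer.read_camera(name): name is "scene" or "top"; returns the picture (400x640x3 uint8, red, green, blue); there is no depth.
- viewer.camera_info(name): a dict with "intrinsics" (3x3 intrinsics, pixels), "R" (3x3) and "t" (3): a world point X has camera coordinates R X + t. Camera axes: x right, y down, z forward; pixel columns grow to the right and rows downward; lengths in m; the calibration is good to about 2 mm. A picture is of the moment at which its call begins. camera_info takes no time and is no camera call.
- order.hand_in(): hands the job in; it is judged then, once.
Trained networks look in the newest picture that a camera, given by its name, has taken for a name from the list of things; names that differ only in an ending like _2 or _b are one class to them, and where a whole thing is asked for, a point or a joint stands for the part that bears it (a point fixed in the world has none). Each returns a list of dicts, best first, with "score" (0 to 1); they miss things now and then, are a little off and sometimes report something else, mostly with a low value. They report only what shows in the picture. A call takes as long as a camera call.
- models.silhouettes(label, camera): "region" (400x640 bool, what is visible of it) and "location" ([column, row] in pixels, amid what is visible of it).
The state is a dict: "clock": time; "joint_pos": joint angles; "qvel": joint speeds; "tau": joint torques, N m; "tcp_pos": TCP position; "orientation": TCP orientation; "wrist_force": force on the tool from outside, world axes, zero at the start; "ft_torque": the same for the moment, N m; "finger_gap": finger opening in m; "grip_force": force on a finger pad.
Only numpy, scipy, OpenCV 4.12 (cv2) and the standard library are available. Lean on these libraries where they do the work, as an engineer would, in place of code of your own. Each camera call takes 0.05 s, during which the arm holds its last target. There are 200 camera calls.

## Working session

There is one attempt and no reset: what is moved stays moved. The work goes in short steps, Python scripts to look and compute and a tool call to move; the robot and the scene stay as the last step left them, time stands still between calls to the robot, and variables do not carry over. Pictures are saved under pics/ and viewed, at most 10 in all, crops included, and the job is handed in when it is done.

Besides the shell and the picture viewer there is one more tool, called after "Emit:" as name(argument=value, ...) on one line, values as JSON. drive_tool: Moves the arm, as the interface text tells. Its arguments: {"type":"object","properties":{"series":{"type":"array"},"jaw":{"type":"number"},"grip_force":{"type":"number"}},"required":["series"]}

```bash
mkdir -p pics
cat > h.py <<'E'
import numpy as np, cv2
from workcell import env, viewer, order, models
def cam(n):
    c=viewer.camera_info(n); return np.array(c["intrinsics"]),np.array(c["R"]),np.array(c["t"])
def proj(n,X):
    K,R,t=cam(n); p=K@(R@np.array(X,float)+t); return p[:2]/p[2]
def onz(n,uv,z):
    K,R,t=cam(n); d=R.T@np.linalg.inv(K)@[uv[0],uv[1],1]; o=-R.T@t; return o+d*(z-o[2])/d[2]
def save(n,f):
    im=viewer.read_camera(n); cv2.imwrite(f,im[:,:,::-1]); return im
E
python3 - <<'E'
from h import *
for n in("scene","top"):
    save(n,f"pics/{n}0.png"); K,R,t=cam(n); print(n,K[0,0],-R.T@t,R[2])
    for l in("knob","pot","slide","rail","abacus"):
        for d in models.silhouettes(l,n)[:2]:
            r=d["region"]; ys,xs=np.where(r); print(l,d["score"],d["location"],xs.min(),xs.max(),ys.min(),ys.max(),r.sum())
print(env.get_state())
E
```

```text
scene 488.8013595508064 [1.21648256 0.9310086  1.02273332] [-0.45797327 -0.66498736 -0.58995957]
knob 0.72 [375.8, 246.7] 359 392 186 284 1698
pot 0.62 [373.1, 263.8] 359 389 213 284 945
slide 0.61 [264.4, 252.3] 210 342 221 296 4273
rail 0.74 [374.5, 218.9] 246 419 126 322 7429
abacus 0.87 [309.5, 291.7] 286 343 248 335 2871
top 419.3981355491728 [ 0.44233763 -0.01161316  1.1213531 ] [ 0.11147301 -0.00714491 -0.99374178]
knob 0.72 [218.7, 205.2] 193 247 181 225 1429
pot 0.8 [231.9, 213.0] 215 247 188 224 536
pot 0.32 [281.3, 191.2] 156 483 162 241 7314
slide 0.95 [332.7, 151.1] 312 357 59 226 4417
rail 0.83 [279.9, 191.5] 156 482 162 241 7161
rail 0.58 [330.1, 154.6] 312 357 59 226 4548
abacus 0.68 [243.9, 137.0] 199 281 118 155 2352
{'clock': 0.6, 'joint_pos': array([-1.30256706e+00,  3.13158857e-01,  4.61167176e-02,  1.30361780e+00,
        3.53737170e-05,  1.43119568e+00]), 'qvel': array([ 6.72916432e-04,  3.62537010e-05, -7.44599464e-04, -8.84738997e-04,
        5.78796591e-04, -5.88498587e-04]), 'tau': array([-5.56149753e-04, -4.80149603e+01,  2.98663831e+01,  1.88397912e-04,
       -7.53349741e-05,  6.38807791e-06]), 'tcp_pos': array([ 0.22806922, -0.52788484,  0.20745346]), 'orientation': array([6.69143929e-05, 9.79281284e-01, 2.02504719e-01, 2.20329976e-05]), 'wrist_force': array([ 0.93331654, -0.42453569, -0.0170584 ]), 'ft_torque': array([ 0.01972037,  0.0147394 , -0.01472099]), 'grip_force': 0.0, 'finger_gap': 0.08592714022081337}
```

Run:
```python
from h import *
a=cv2.imread("pics/top0.png")[50:260,140:500]; cv2.imwrite("pics/a.png",cv2.resize(a,None,fx=2.2,fy=2.2,interpolation=2))
a=cv2.imread("pics/scene0.png")[110:350,190:440]; cv2.imwrite("pics/b.png",cv2.resize(a,None,fx=2.4,fy=2.4,interpolation=2))
```

```text
(no output)
```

View pics/a.png

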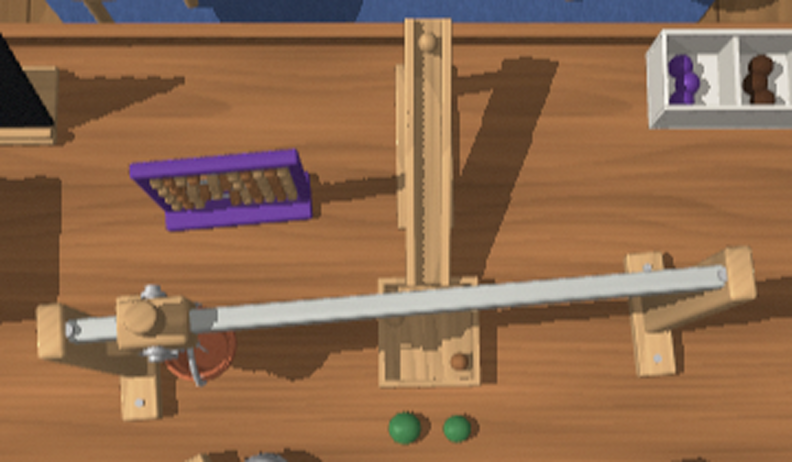

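View pics/b.png

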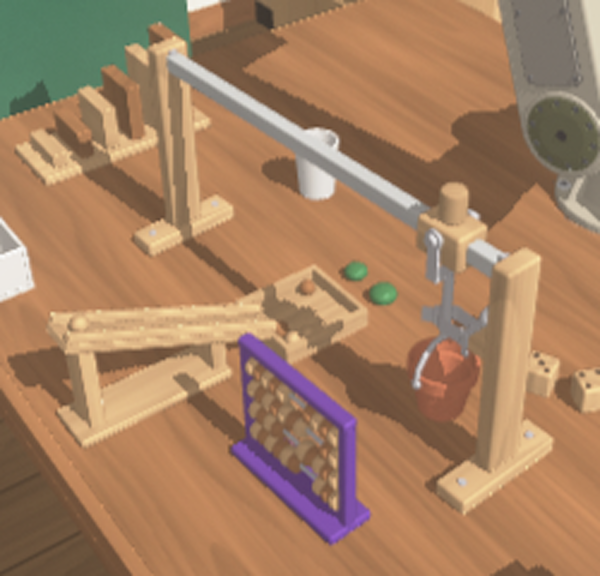

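The top crop shows the bar running from (72,330) to (722,275), the knob at about (143,318) and the tray mouth from (380,280) to (480,385), all in crop pixels. The scene crop shows the knob at (453,203), with the pot parked in the clip below it.

Run:
```python
from h import *
f=lambda u,v:(140+(u+.5)/2.2-.5,50+(v+.5)/2.2-.5)
g=lambda u,v:(190+(u+.5)/2.4-.5,110+(v+.5)/2.4-.5)
A=onz("top",f(72,330),.297);B=onz("top",f(722,275),.297);print("bar",A,B,np.linalg.norm(A-B))
print("posts",onz("top",f(50,331),.307),onz("top",f(740,273),.307))
print("knob top",onz("top",f(144,317),.346))
print("knob scene: top",onz("scene",g(453,191),.346))
for c in((380,280),(479,280),(380,386),(480,385)):print("tray",onz("top",f(*c),.028))
# bar edges, subpixel, from top image
im=cv2.imread("pics/top0.png").astype(int); sat=im.max(2)-im.min(2)
P=[]
for u in range(250,460,10):
    v0=f(0,0)[1]; pv=50+(330-(u-140)*2.2*0.0846+6)/2.2-.5
    vs=[v for v in range(int(pv)-10,int(pv)+11) if sat[v,u]<30]
    if vs:P.append((u,np.mean(vs),len(vs)))
print(P)
pts=np.array([onz("top",(u,v),.297) for u,v,_ in P]);k=np.polyfit(pts[:,1],pts[:,0],1);print("x=",k,np.std(pts[:,0]-np.polyval(k,pts[:,1])))
for l in("slide",):pass
```

```text
bar [0.53493079 0.27259031 0.297     ] [ 0.58227316 -0.31398739  0.297     ] 0.5884850853128868
posts [0.53301086 0.28855366 0.307     ] [ 0.58231902 -0.32657527  0.307     ]
knob top [0.54018945 0.19534554 0.346     ]
knob scene: top [0.54520194 0.20173964 0.346     ]
tray [ 0.62369917 -0.00121745  0.028     ]
tray [ 0.62316436 -0.12003046  0.028     ]
tray [ 0.49665335 -0.00074521  0.028     ]
tray [ 0.49721382 -0.11924029  0.028     ]
[(250, np.float64(194.0), 11), (260, np.float64(193.0), 11), (270, np.float64(192.0), 11), (280, np.float64(191.5), 12), (290, np.float64(191.0), 11), (300, np.float64(190.0), 11), (310, np.float64(189.0), 11), (320, np.float64(188.0), 11), (330, np.float64(187.0), 11), (340, np.float64(186.0), 11), (350, np.float64(185.5), 12), (360, np.float64(184.5), 12), (370, np.float64(184.0), 11), (380, np.float64(183.0), 11), (390, np.float64(182.0), 11), (400, np.float64(181.0), 11), (410, np.float64(180.5), 10), (420, np.float64(179.5), 10), (430, np.float64(179.0), 11), (440, np.float64(178.0), 11), (450, np.float64(177.0), 11)]
x= [-0.08067181  0.55533961] 0.00038175770563424313
```

Bar line: x = 0.5553 − 0.0807·y, and the post spacing comes out at 617 mm against the 620 given. The knob is near (0.540, 0.199) and the tray centre is (0.560, −0.060), which lies on the bar line. I'll lift, align the jaws with the bar and travel above the knob.

Emit:
drive_tool(series=[[[0,0,-0.375,0,0,0.0209],[0,0,-0.375,0,0,0.0209],[0,0,-0.375,0,0,0.0209],[0,0,-0.375,0,0,0.0209],[0,0,-0.375,0,0,0.0209],[0.205,-0.389,0,0,0,0],[0.205,-0.389,0,0,0,0],[0.205,-0.389,0,0,0,0],[0.205,-0.389,0,0,0,0],[0.205,-0.389,0,0,0,0],[0.205,-0.389,0,0,0,0],[0.205,-0.389,0,0,0,0],[0.205,-0.389,0,0,0,0],[0.205,-0.389,0,0,0,0],[0.205,-0.389,0,0,0,0],[0.205,-0.389,0,0,0,0],[0.205,-0.389,0,0,0,0],[0.205,-0.389,0,0,0,0],[0.205,-0.389,0,0,0,0],[0.205,-0.389,0,0,0,0]]], jaw=1)

```text
clock: 3.1
tcp_pos: [0.5438, 0.1662, 0.4331]
orientation: [-0.015, 0.997, 0.07, -0.001]
wrist_force: [-0.2, -0.8, 0.4]
finger_gap: 0.0854
grip_force: 0.0
```

Run:
```python
from h import *
from scipy.spatial.transform import Rotation as Ro
im=save("scene","pics/scene1.png")
s=env.get_state();q=s["orientation"];M=Ro.from_quat([*q[1:],q[0]]).as_matrix();print(s["clock"],s["tcp_pos"],M)
print("delta tool",M.T@(np.array([.5395,.199,.326])-s["tcp_pos"])/.12)
h=cv2.cvtColor(im,cv2.COLOR_RGB2HSV)
# terracotta sample near pot
for u,v in((372,265),(378,268),(370,272),(376,278)):print(im[v,u],h[v,u])
print("table",h[320,300],h[300,375],h[290,360])
cv2.imwrite("pics/c.png",cv2.resize(im[100:320,200:460,::-1],None,fx=2.4,fy=2.4))
```

```text
3.15 [0.54604199 0.16818601 0.43091264] [[ 0.99005205  0.14057479 -0.00597169]
 [ 0.14069322 -0.98956385  0.03112561]
 [-0.00153389 -0.03165615 -0.99949764]]
delta tool [-0.01650553 -0.23409099  0.88215092]
[153  97  74] [  9 132 153]
[148  93  70] [  9 134 148]
[174 107  81] [  8 136 174]
[148  94  72] [  9 131 148]
table [ 13 130 186] [ 13 122 127] [ 12 126 156]
```

View pics/c.png

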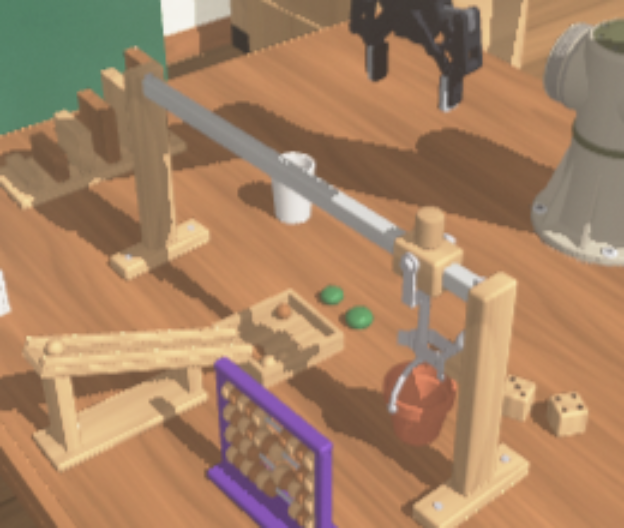

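The gripper is above and behind the knob (crop (430,220)), and the pot is visible at crop (420,405). I'll let it settle.

Emit:
drive_tool(series=[[[0,0,0,0,0,0],[0,0,0,0,0,0],[0,0,0,0,0,0]]])

```text
clock: 3.52
tcp_pos: [0.5429, 0.1634, 0.4338]
orientation: [-0.014, 0.998, 0.067, -0.001]
wrist_force: [0.2, -0.2, 0.6]
finger_gap: 0.0856
grip_force: 0.0
```

```bash
cat >> h.py <<'E'
from scipy.spatial.transform import Rotation as Ro
def tool(target=None):
    s=env.get_state();q=s["orientation"];M=Ro.from_quat([*q[1:],q[0]]).as_matrix()
    print(s["clock"],s["tcp_pos"].round(4),"yaw of y",np.degrees(np.arctan2(M[1,1],M[0,1])),"z",M[:,2].round(4),"F",s["wrist_force"].round(2))
    W=np.array([[.9968,.0804,0],[.0804,-.9968,0],[0,0,-1]])
    D=W@M.T
    print("rotvec tool share",Ro.from_matrix(M.T@np.array([[.9968,.0804,0],[.0804,-.9968,0],[0,0,-1]]).T).as_rotvec()/np.pi)
    if target is not None: print("delta tool share",M.T@(np.array(target)-s["tcp_pos"])/.12)
E
python3 -c "
from h import *
tool([.5395,.199,.326])"
```

```text
3.525 [0.5429 0.1634 0.4338] yaw of y -82.26305761578709 z [-0.0032  0.0286 -0.9996] F [ 0.15 -0.23  0.57]
rotvec tool share [-9.17250980e-03  3.72188822e-05  1.73599327e-02]
delta tool share [ 0.010964   -0.272144    0.90628204]
```

Emit:
drive_tool(series=[[[0,0,0,-0.0092,0,0.0174],[-0.002,-0.15,0,0,0,0],[-0.002,-0.148,0,0,0,0],[0,0,0,0,0,0],[0,0,0.2,0,0,0],[0,0,0.2,0,0,0],[0,0,0.1,0,0,0],[0,0,0,0,0,0],[0,0,0,0,0,0]]])

```text
clock: 4.65
tcp_pos: [0.5428, 0.166, 0.3742]
orientation: [-0.014, 0.997, 0.069, -0.001]
wrist_force: [-0.1, -0.5, 0.0]
finger_gap: 0.0855
grip_force: 0.0
```

Run:
```python
from h import *
im=save("scene","pics/scene2.png");im2=save("top","pics/top2.png")
tool([.5395,.199,.326])
a=cv2.resize(im[130:290,320:440,::-1],None,fx=3,fy=3);b=cv2.resize(im2[150:260,150:290,::-1],None,fx=3,fy=3)
c=np.zeros((480,800,3),np.uint8);c[:480,:360]=a;c[:330,370:790]=b;cv2.imwrite("pics/d.png",c)
```

```text
4.75 [0.5431 0.166  0.3744] yaw of y -82.03863633709459 z [-0.0041  0.0286 -0.9996] F [ 1.57 -0.09  0.16]
rotvec tool share [-0.00918606  0.00029058  0.01861001]
delta tool share [ 0.00856757 -0.26490788  0.41142656]
```

View pics/d.png

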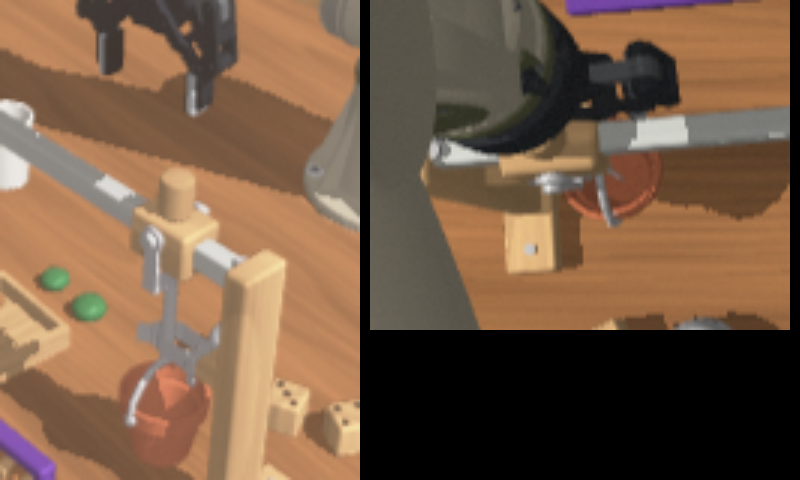

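The fingers stopped short of the knob: in the scene picture they are at (105,60) and (195,100), against the knob at (178,185). It looks like a joint limit, so I'll check the joints.

```bash
python3 -c "
from h import *
print(env.get_state()['joint_pos'].round(3))"
```

```text
[0.139 0.321 0.465 1.715 0.029 3.141]
```

Joint 6 is at its limit, so I'll use the half-turned grasp, which is equivalent.

Emit:
drive_tool(series=[[[0,0,-0.2,0,0,-0.05],[0,0,0,0,0,-0.055],[0,0,0,0,0,-0.055],[0,0,0,0,0,-0.055],[0,0,0,0,0,-0.055],[0,0,0,0,0,-0.055],[0,0,0,0,0,-0.055],[0,0,0,0,0,-0.055],[0,0,0,0,0,-0.055],[0,0,0,0,0,-0.055],[0,0,0,0,0,-0.055],[0,0,0,0,0,-0.055],[0,0,0,0,0,-0.055],[0,0,0,0,0,-0.055],[0,0,0,0,0,-0.055],[0,0,0,0,0,-0.055],[0,0,0,0,0,-0.055],[0,0,0,0,0,-0.05],[0,0,0,0,0,0],[0,0,0,0,0,0]]])

```text
clock: 7.25
tcp_pos: [0.543, 0.1652, 0.3979]
orientation: [-0.002, -0.037, 0.999, 0.014]
wrist_force: [0.5, 0.8, 0.1]
finger_gap: 0.0855
grip_force: 0.0
```

```bash
cat >> h.py <<'E'
W2=np.array([[-.9968,-.0804,0],[-.0804,.9968,0],[0,0,-1]])
def tool2(target=None):
    s=env.get_state();q=s["orientation"];M=Ro.from_quat([*q[1:],q[0]]).as_matrix()
    print(s["clock"],s["tcp_pos"].round(4),"z",M[:,2].round(4),"F",s["wrist_force"].round(2),"gap",s["finger_gap"])
    print("rotvec share",(Ro.from_matrix(M.T@W2).as_rotvec()/np.pi).round(4))
    if target is not None: print("delta share (aligned)",(W2.T@(np.array(target)-s["tcp_pos"])/.12).round(4))
E
python3 -c "
from h import *
tool2([.5395,.199,.326])"
```

```text
7.25 [0.543  0.1652 0.3979] z [-0.0049  0.0285 -0.9996] F [0.48 0.78 0.13] gap 0.08545414491931763
rotvec share [ 0.0092 -0.0009 -0.0022]
delta share (aligned) [0.0066 0.2829 0.5991]
```

Emit:
drive_tool(series=[[[0,0,0,0.0092,-0.0009,-0.0022],[0.0033,0.141,0,0,0,0],[0.0033,0.142,0,0,0,0],[0,0,0,0,0,0],[0,0,0.15,0,0,0],[0,0,0.15,0,0,0],[0,0,0.15,0,0,0],[0,0,0.15,0,0,0],[0,0,0,0,0,0],[0,0,0,0,0,0]]])

```text
clock: 8.5
tcp_pos: [0.5394, 0.199, 0.3263]
orientation: [0.0, -0.041, 0.999, -0.0]
wrist_force: [-0.7, -0.4, 0.6]
finger_gap: 0.0852
grip_force: 0.0
```

Run:
```python
from h import *
tool2([.5395,.199,.326])
im=save("scene","pics/scene3.png");im2=save("top","pics/top3.png")
a=cv2.resize(im[130:290,320:440,::-1],None,fx=3,fy=3);b=cv2.resize(im2[150:260,150:290,::-1],None,fx=3,fy=3)
c=np.zeros((480,800,3),np.uint8);c[:480,:360]=a;c[:330,370:790]=b;cv2.imwrite("pics/e.png",c)
h=cv2.cvtColor(im,cv2.COLOR_RGB2HSV)
m=((h[:,:,0]<=10)&(h[:,:,1]>110)&(h[:,:,2]>60)).astype(np.uint8);m[:150]=0
m=cv2.morphologyEx(m,cv2.MORPH_OPEN,np.ones((3,3)))
n,l,st,ce=cv2.connectedComponentsWithStats(m)
for i in range(1,n):
    if st[i,4]>40:print(st[i],ce[i])
print("pred pot centre",proj("scene",[.539,.2,.074]))
```

```text
8.5 [0.5394 0.199  0.3263] z [ 3.e-04 -1.e-04 -1.e+00] F [-0.67 -0.38  0.57] gap 0.08519164418624976
rotvec share [-0.      0.0001  0.0008]
delta share (aligned) [-0.0009 -0.0001  0.0025]
[360 252   8  13  57] [362.8245614  257.50877193]
[363 252  27  34 615] [375.75609756 269.03089431]
pred pot centre [374.75805185 269.1199486 ]
```

View pics/e.png

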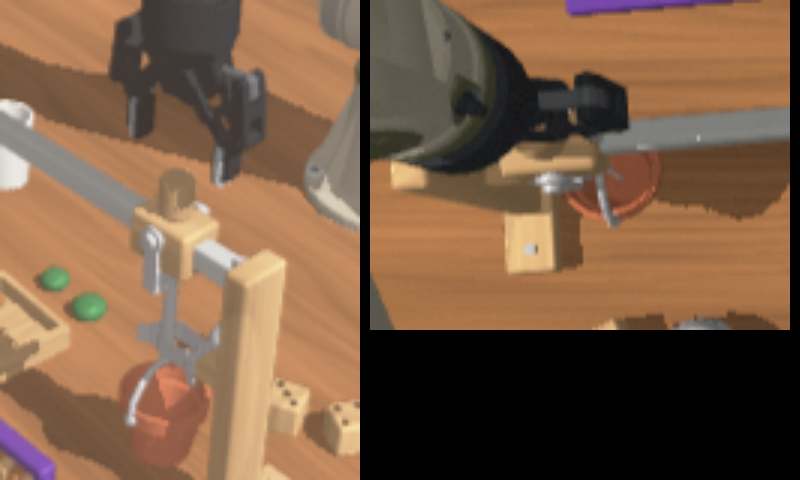

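The fingers appear at (140,120) and (225,170) in the crop, slightly above the knob at (178,190). I'll check this with projections before closing.

Run:
```python
from h import *
for n,o in(("scene",(320,130)),("top",(150,150))):
    f=lambda X:((proj(n,X)-o)*3).round(0)
    y=np.array([-.0804,.9968,0])
    print(n,"tcp",f([.5394,.199,.326]),"knob top",f([.5394,.199,.346]),"knob base",f([.5394,.199,.308]))
    for k in(.0425,-.0425):
        for z in(.315,.328,.345):print(k,z,f(np.array([.5394,.199,z])+k*y))
```

```text
scene tcp [177. 194.] knob top [179. 174.] knob base [176. 212.]
0.0425 0.315 [214. 228.]
0.0425 0.328 [215. 215.]
0.0425 0.345 [217. 198.]
-0.0425 0.315 [141. 183.]
-0.0425 0.328 [141. 170.]
-0.0425 0.345 [142. 153.]
top tcp [168. 137.] knob top [160. 133.] knob base [175. 140.]
0.0425 0.315 [106. 144.]
0.0425 0.328 [100. 142.]
0.0425 0.345 [ 91. 139.]
-0.0425 0.315 [238. 133.]
-0.0425 0.328 [234. 131.]
-0.0425 0.345 [229. 127.]
```

Emit:
drive_tool(series=[[[0,0,0,0,0,0],[0,0,0,0,0,0],[0,0,0,0,0,0],[0,0,0,0,0,0],[0,0,0,0,0,0]]], jaw=-1, grip_force=60)

```text
clock: 9.22
tcp_pos: [0.5392, 0.199, 0.3256]
orientation: [-0.0, -0.041, 0.999, -0.0]
wrist_force: [-0.3, -0.6, 0.4]
finger_gap: -0.0001
grip_force: 0.0
```

Run:
```python
from h import *
tool2([.5395,.199,.326])
im=save("scene","pics/scene4.png")
cv2.imwrite("pics/f.png",cv2.resize(im[120:280,320:440,::-1],None,fx=3.7,fy=3.7))
```

```text
9.225 [0.5392 0.199  0.3256] z [-4.e-04 -2.e-04 -1.e+00] F [-0.28 -0.59  0.42] gap -5.784786249895564e-05
rotvec share [-0.     -0.0001  0.0008]
delta share (aligned) [-0.0024 -0.0002 -0.0036]
```

View pics/f.png

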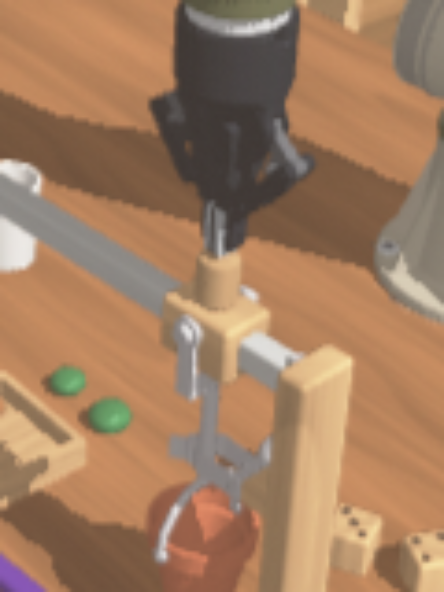

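The shut fingertips are at crop (220,250), just over the knob top at (218,262), and the gap is 0. So the tips are about 30 mm higher than I assumed. I'll open and lower 20 mm, which keeps the open tips outside the saddle either way, then close again.

Emit:
drive_tool(series=[[[0,0,0,0,0,0],[0,0,0,0,0,0],[0,0,0,0,0,0],[0,0,0,0,0,0],[0,0,0.085,0,0,0],[0,0,0.085,0,0,0],[0,0,0,0,0,0]]], jaw=1)

```text
clock: 10.15
tcp_pos: [0.5385, 0.1988, 0.3037]
orientation: [-0.001, -0.041, 0.999, -0.0]
wrist_force: [-0.0, -0.7, -0.1]
finger_gap: 0.0852
grip_force: 0.0
```

Emit:
drive_tool(series=[[[0,0,0,0,0,0],[0,0,0,0,0,0],[0,0,0,0,0,0],[0,0,0,0,0,0],[0,0,0,0,0,0]]], jaw=-1, grip_force=20)

```text
clock: 10.78
tcp_pos: [0.5395, 0.1984, 0.3057]
orientation: [0.0, -0.041, 0.999, -0.001]
wrist_force: [-1.3, -3.5, 3.0]
finger_gap: 0.0291
grip_force: 20.5
```

Run:
```python
from h import *
tool2([.5395,.199,.326])
im=save("scene","pics/scene5.png");im2=save("top","pics/top5.png")
a=cv2.resize(im[130:290,320:440,::-1],None,fx=3,fy=3);b=cv2.resize(im2[150:260,150:290,::-1],None,fx=3,fy=3)
c=np.zeros((480,800,3),np.uint8);c[:480,:360]=a;c[:330,370:790]=b;cv2.imwrite("pics/g.png",c)
```

```text
10.775 [0.5395 0.1984 0.3057] z [ 6.0e-04 -1.1e-03 -1.0e+00] F [-1.27 -3.47  3.02] gap 0.02907775959765828
rotvec share [-0.0004  0.0002  0.0006]
delta share (aligned) [-0.0005  0.0048 -0.1692]
```

View pics/g.png

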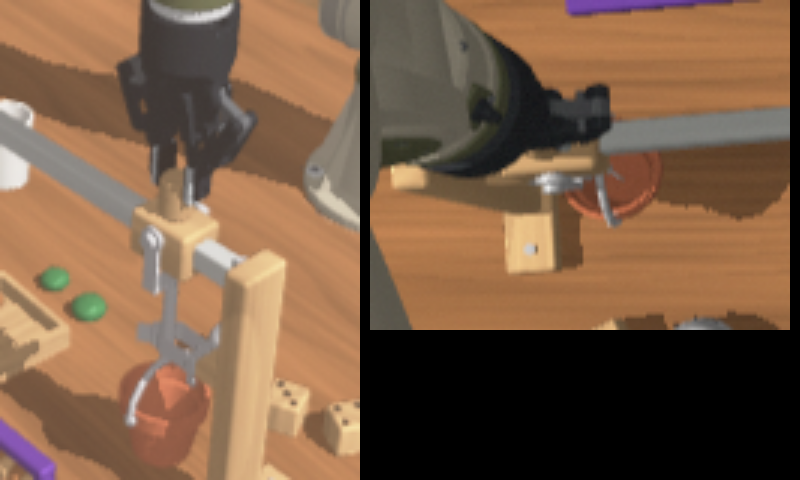

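The gap is 29 mm, so the knob is held, with tips near (160,175) and (193,200) just above the saddle. There is about 3 N of upward push. I'll reopen, raise 2 mm, shift 3 mm outward and grip firmly.

Emit:
drive_tool(series=[[[0,0,0,0,0,0],[0,0,0,0,0,0],[0,0,0,0,0,0],[-0.025,0.01,0,0,0,0],[0,0,0,0,0,0]]], jaw=0.2)

```text
clock: 11.5
tcp_pos: [0.5423, 0.2007, 0.305]
orientation: [-0.0, -0.042, 0.999, 0.0]
wrist_force: [0.1, -1.3, -0.5]
finger_gap: 0.0509
grip_force: 0.0
```

Emit:
drive_tool(series=[[[0,0,0,0,0,0],[0,0,0,0,0,0],[0,0,0,0,0,0],[0,0,0,0,0,0]]], jaw=-1, grip_force=60)

```text
clock: 12.0
tcp_pos: [0.5424, 0.1986, 0.3058]
orientation: [0.0, -0.041, 0.999, -0.002]
wrist_force: [-0.1, -6.0, 2.1]
finger_gap: 0.0278
grip_force: 59.3
```

Emit:
drive_tool(series=[[[0,-0.03,0,0,0,0],[0,-0.03,0,0,0,0],[0,-0.03,0,0,0,0],[0,-0.03,0,0,0,0],[0,-0.03,0,0,0,0],[0,-0.03,0,0,0,0],[0,-0.03,0,0,0,0],[0,-0.03,0,0,0,0],[0,-0.03,0,0,0,0],[0,-0.025,0,0,0,0]]])

```text
clock: 13.25
tcp_pos: [0.5451, 0.1656, 0.3057]
orientation: [0.0, -0.042, 0.999, 0.001]
wrist_force: [-0.7, 2.3, 4.3]
finger_gap: 0.0277
grip_force: 59.7
```

```bash
cat >> h.py <<'E'
def blob():
    c=env.get_state()["clock"]; im=viewer.read_camera("scene")
    h=cv2.cvtColor(im,cv2.COLOR_RGB2HSV)
    m=((h[:,:,0]<=10)&(h[:,:,1]>110)&(h[:,:,2]>60)).astype(np.uint8);m[:195]=0;m[:,:250]=0;m[:,420:]=0
    m=cv2.morphologyEx(m,cv2.MORPH_CLOSE,np.ones((3,3)));m=cv2.morphologyEx(m,cv2.MORPH_OPEN,np.ones((3,3)))
    n,l,st,ce=cv2.connectedComponentsWithStats(m)
    i=1+np.argmax(st[1:,4]); return c,ce[i],st[i]
def theta(uv,ty,zb=.295):
    # pot body centre 221 mm below bolt; swing from image column
    al=np.array([.0804,-.9968,0]); b=np.array([.5553-.0807*ty,ty,zb])
    th=np.linspace(-.7,.7,281); P=np.array([proj("scene",b+.222*(np.sin(t)*al-np.cos(t)*np.array([0,0,1]))) for t in th])
    return th[np.argmin(((P-uv)**2).sum(1))],np.sqrt(((P-uv)**2).sum(1).min())
def track(N,T=.92):
    t=[];a=[];k=[]
    for _ in range(N):
        c,uv,st=blob(); ty=env.get_state()["tcp_pos"][1]; q,e=theta(uv,ty); t.append(c);a.append(q);k.append((st[4],round(e,1)))
    t=np.array(t);a=np.array(a);w=2*np.pi/T
    A=np.c_[np.cos(w*t),np.sin(w*t),np.ones(N)];s=np.linalg.lstsq(A,a,rcond=None)[0]
    print(a.round(2),k[::4],"rms",np.std(a-A@s).round(4))
    te=env.get_state()["clock"]
    print("amp",np.hypot(s[0],s[1]).round(3),"off",s[2].round(3),"now t",te,"theta",(s[0]*np.cos(w*te)+s[1]*np.sin(w*te)).round(3),"rate",(w*(s[1]*np.cos(w*te)-s[0]*np.sin(w*te))).round(3))
    return s,te
E
python3 - <<'E'
from h import *
tool2(); print(env.get_state()["grip_force"])
track(4)
E
```

```text
13.25 [0.5451 0.1656 0.3057] z [ 4.0e-04  1.2e-03 -1.0e+00] F [-0.69  2.35  4.29] gap 0.027741468379086143
rotvec share [0.0004 0.0002 0.0009]
59.67362880706787
[-0.25 -0.25 -0.25 -0.25] [(np.int32(608), np.float64(0.2))] rms 0.0
amp 0.0 off -0.25 now t 13.45 theta -0.0 rate 0.0
```

Emit:
drive_tool(series=[[[0,-0.025,0,0,0,0],[0,-0.025,0,0,0,0],[0,-0.025,0,0,0,0]]])

```text
clock: 13.82
tcp_pos: [0.5458, 0.1568, 0.3058]
orientation: [0.0, -0.042, 0.999, 0.001]
wrist_force: [-1.6, 2.8, 4.8]
finger_gap: 0.0279
grip_force: 59.7
```

Run:
```python
from h import *
tool2(); track(4)
```

```text
13.825 [0.5458 0.1568 0.3058] z [ 4.0e-04  1.4e-03 -1.0e+00] F [-1.56  2.77  4.76] gap 0.027877914788324416
rotvec share [0.0004 0.0002 0.001 ]
[-0.29 -0.29 -0.29 -0.29] [(np.int32(588), np.float64(0.2))] rms 0.0
amp 0.0 off -0.295 now t 14.025 theta -0.0 rate 0.0
```

Emit:
drive_tool(series=[[[0,-0.025,0,0,0,0],[0,-0.025,0,0,0,0],[0,-0.025,0,0,0,0]]])

```text
clock: 14.4
tcp_pos: [0.5465, 0.1477, 0.3058]
orientation: [0.0, -0.042, 0.999, 0.001]
wrist_force: [-0.9, 2.1, 5.6]
finger_gap: 0.0276
grip_force: 59.7
```

Run:
```python
from h import *
tool2(); track(4)
```

```text
14.4 [0.5465 0.1477 0.3058] z [ 4.e-04  1.e-03 -1.e+00] F [-0.9   2.08  5.64] gap 0.027593429765894253
rotvec share [0.0003 0.0002 0.001 ]
[-0.29 -0.25 -0.17 -0.08] [(np.int32(674), np.float64(0.4))] rms 0.0007
amp 0.292 off -0.018 now t 14.6 theta 0.032 rate 1.982
```

Released with an amplitude of about 0.29 rad. Next I'll track it precisely and plan the transport so that it cancels the swing.

```bash
cat >> h.py <<'E'
W0=2*np.pi/.92; DT=.125
def sim(d,th0,r0,tau=.04,extra=4,dt=.0025):
    n=int(DT/dt); cmd=np.concatenate([np.cumsum(np.repeat(d,n))*dt/DT,np.full(extra*n,np.sum(d))])
    s=0.;v=0.;th,r=th0,r0;H=[]
    for c in cmd:
        vn=(c-s)/tau; a=(vn-v)/dt; v=vn; s+=v*dt
        r+=(-W0**2*th-a/.21)*dt; th+=r*dt; H.append(th)
    return th,r/W0,s,np.abs(H).max()
def plan(th0,r0,D,N,tau=.04,lam=1.):
    b=np.array(sim(np.zeros(N),th0,r0,tau)[:2])
    G=np.array([np.array(sim(e,0,0,tau)[:2]) for e in np.eye(N)]).T
    C=np.vstack([G,np.ones(N)]);y=np.r_[-b,D]
    Dm=np.diff(np.vstack([np.zeros(N),np.eye(N),np.zeros(N)]),axis=0);Q=Dm.T@Dm+.05*lam*np.eye(N)
    K=np.block([[Q,C.T],[C,np.zeros((3,3))]]);d=np.linalg.solve(K,np.r_[np.zeros(N),y])[:N]
    sh=np.round(-d/.12,3); sim1=sim(-sh*.12,th0,r0,tau)
    print(N,"rows tool-y share",sh.tolist(),"res th,r/w,s,max",np.round(sim1,4))
    return sh
E
python3 - <<'E'
from h import *
s,te=track(14)
th=s[0]*np.cos(W0*te)+s[1]*np.sin(W0*te);r=W0*(s[1]*np.cos(W0*te)-s[0]*np.sin(W0*te))
tool2(); y=env.get_state()["tcp_pos"][1]
for N in(9,12,14):plan(th,r,(y+.0603)/.9968,N)
E
```

```text
[ 0.02  0.11  0.2   0.25  0.28  0.28  0.24  0.18  0.09 -0.01 -0.1  -0.19
 -0.25 -0.26] [(np.int32(585), np.float64(0.8)), (np.int32(491), np.float64(1.7)), (np.int32(563), np.float64(1.2)), (np.int32(678), np.float64(0.8))] rms 0.0055
amp 0.282 off -0.004 now t 15.3 theta -0.279 rate 0.294
15.3 [0.5466 0.147  0.3057] z [ 4.e-04 -3.e-04 -1.e+00] F [-0.15  0.32  4.88] gap 0.02770313396245102
rotvec share [-0.0001  0.0001  0.0008]
9 rows tool-y share [-0.11, -0.244, -0.347, -0.368, -0.303, -0.192, -0.093, -0.044, -0.031] res th,r/w,s,max [-3.000e-04  2.000e-04  2.078e-01  2.782e-01]
12 rows tool-y share [-0.044, -0.121, -0.201, -0.243, -0.229, -0.174, -0.116, -0.092, -0.11, -0.144, -0.153, -0.105] res th,r/w,s,max [-0.0005  0.0005  0.2078  0.2782]
14 rows tool-y share [-0.044, -0.111, -0.169, -0.187, -0.161, -0.114, -0.081, -0.087, -0.128, -0.173, -0.189, -0.159, -0.096, -0.033] res th,r/w,s,max [-3.000e-04  1.000e-04  2.078e-01  2.782e-01]
```

Emit:
drive_tool(series=[[[0,-0.11,0,0,0,0],[0,-0.244,0,0,0,0],[0,-0.347,0,0,0,0],[0,-0.368,0,0,0,0],[0,-0.303,0,0,0,0],[0,-0.192,0,0,0,0],[0,-0.093,0,0,0,0],[0,-0.044,0,0,0,0],[0,-0.031,0,0,0,0],[0,0,0,0,0,0],[0,0,0,0,0,0]]])

```text
clock: 16.68
tcp_pos: [0.5634, -0.0608, 0.3058]
orientation: [-0.0, -0.041, 0.999, -0.001]
wrist_force: [-2.4, -0.7, 5.8]
finger_gap: 0.0276
grip_force: 59.7
```

Run:
```python
from h import *
s,te=track(19)
th=s[0]*np.cos(W0*te)+s[1]*np.sin(W0*te);r=W0*(s[1]*np.cos(W0*te)-s[0]*np.sin(W0*te))
tool2(); y=env.get_state()["tcp_pos"][1]
for N in(5,7):plan(th,r,(y+.0603)/.9968,N)
```

```text
[-0.04 -0.04 -0.03 -0.02 -0.01  0.01  0.02  0.04  0.05  0.05  0.05  0.05
  0.04  0.03  0.01 -0.   -0.02 -0.03 -0.04] [(np.int32(557), np.float64(1.7)), (np.int32(539), np.float64(1.4)), (np.int32(525), np.float64(1.4)), (np.int32(522), np.float64(1.5)), (np.int32(538), np.float64(1.4))] rms 0.0022
amp 0.047 off 0.005 now t 17.625 theta -0.047 rate 0.025
17.625 [ 0.5634 -0.0607  0.3057] z [-3.0e-04 -1.6e-03 -1.0e+00] F [-1.53 -1.39  6.12] gap 0.02749160681144122
rotvec share [-0.0005 -0.0002  0.0006]
5 rows tool-y share [0.052, 0.002, -0.043, -0.027, 0.019] res th,r/w,s,max [-0.0001  0.0002 -0.0004  0.0471]
7 rows tool-y share [0.019, 0.005, -0.019, -0.027, -0.012, 0.013, 0.025] res th,r/w,s,max [ 0.0002  0.0002 -0.0005  0.0471]
```

Emit:
drive_tool(series=[[[0,0.019,0,0,0,0],[0,0.005,0,0,0,0],[0,-0.019,0,0,0,0],[0,-0.027,0,0,0,0],[0,-0.012,0,0,0,0],[0,0.013,0,0,0,0],[0,0.025,0,0,0,0],[0,0,0,0,0,0],[0,0,0,0,0,0]]])

```text
clock: 18.75
tcp_pos: [0.5633, -0.0599, 0.3057]
orientation: [-0.0, -0.041, 0.999, -0.001]
wrist_force: [-2.4, -0.2, 4.9]
finger_gap: 0.0277
grip_force: 59.7
```

Run:
```python
from h import *
s,te=track(15)
tool2()
im=save("scene","pics/s6.png");im2=viewer.read_camera("top")
a=cv2.resize(im[120:320,230:390,::-1],None,fx=2.4,fy=2.4);b=cv2.resize(im2[120:260,260:420,::-1],None,fx=2.4,fy=2.4)
c=np.zeros((480,780,3),np.uint8);c[:480,:384]=a;c[:336,390:774]=b;cv2.imwrite("pics/i.png",c)
c,uv,st=blob();print(uv,"pred over tray",proj("scene",[.5602,-.0603,.073]))
```

```text
[0.   0.   0.   0.   0.   0.01 0.01 0.01 0.01 0.01 0.01 0.01 0.01 0.01
 0.01] [(np.int32(554), np.float64(1.8)), (np.int32(552), np.float64(1.8)), (np.int32(530), np.float64(1.4)), (np.int32(532), np.float64(1.4))] rms 0.0011
amp 0.006 off 0.005 now t 19.5 theta 0.0 rate -0.038
19.5 [ 0.5633 -0.06    0.3058] z [-3.0e-04 -1.1e-03 -1.0e+00] F [-2.32  0.93  5.28] gap 0.027620636897900674
rotvec share [-0.0003 -0.0001  0.0007]
[316.05978261 223.61413043] pred over tray [315.12020066 225.1206259 ]
```

View pics/i.png

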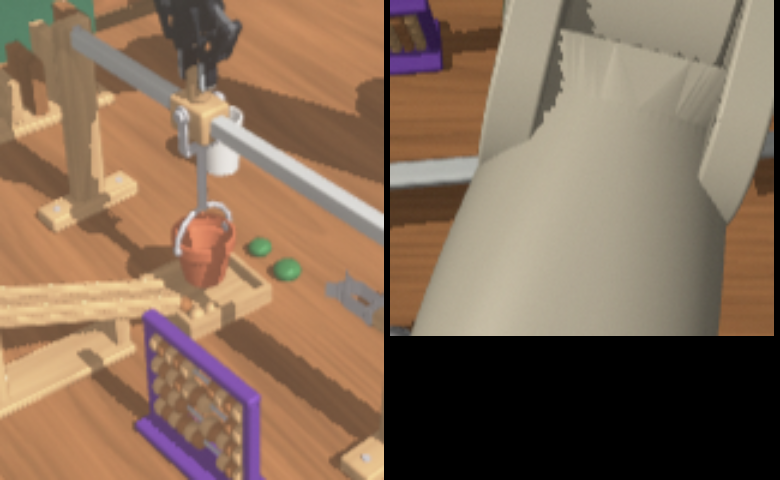

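The pot hangs still over the tray at crop (205,250), with the tray around it and a 0.006 rad swing. I'll let go, wait, then rise straight up.

Emit:
drive_tool(series=[[[0,0,0,0,0,0],[0,0,0,0,0,0],[0,0,0,0,0,0],[0,0,0,0,0,0],[0,0,-0.1,0,0,0],[0,0,-0.2,0,0,0],[0,0,-0.3,0,0,0],[0,0,-0.3,0,0,0],[0,0,-0.1,0,0,0],[0,0,0,0,0,0],[0,0,0,0,0,0],[0,0,0,0,0,0],[0,0,0,0,0,0],[0,0,0,0,0,0],[0,0,0,0,0,0],[0,0,0,0,0,0]]], jaw=1)

```text
clock: 21.65
tcp_pos: [0.5638, -0.0594, 0.4252]
orientation: [-0.0, -0.041, 0.999, -0.0]
wrist_force: [0.4, 0.5, -0.5]
finger_gap: 0.0851
grip_force: 0.0
```

Run:
```python
from h import *
track(15); tool2()
c,uv,st=blob();print(uv,"pred",proj("scene",[.5602,-.0603,.073]))
im=save("top","pics/t7.png");s=save("scene","pics/s7.png")
a=cv2.resize(s[120:320,230:390,::-1],None,fx=2.4,fy=2.4);b=cv2.resize(im[120:260,260:420,::-1],None,fx=2.4,fy=2.4)
c=np.zeros((480,780,3),np.uint8);c[:480,:384]=a;c[:336,390:774]=b;cv2.imwrite("pics/j.png",c)
```

```text
[0.01 0.01 0.01 0.01 0.01 0.01 0.01 0.01 0.01 0.01 0.01 0.01 0.01 0.01
 0.01] [(np.int32(533), np.float64(1.3)), (np.int32(534), np.float64(1.3)), (np.int32(534), np.float64(1.3)), (np.int32(533), np.float64(1.3))] rms 0.0
amp 0.0 off 0.01 now t 22.4 theta -0.0 rate 0.0
22.4 [ 0.5638 -0.0594  0.4252] z [-3.e-04 -1.e-04 -1.e+00] F [-0.33  0.81 -0.96] gap 0.08537764464946929
rotvec share [-0.     -0.0001  0.0008]
[315.74392523 223.91588785] pred [315.12020066 225.1206259 ]
```

View pics/j.png

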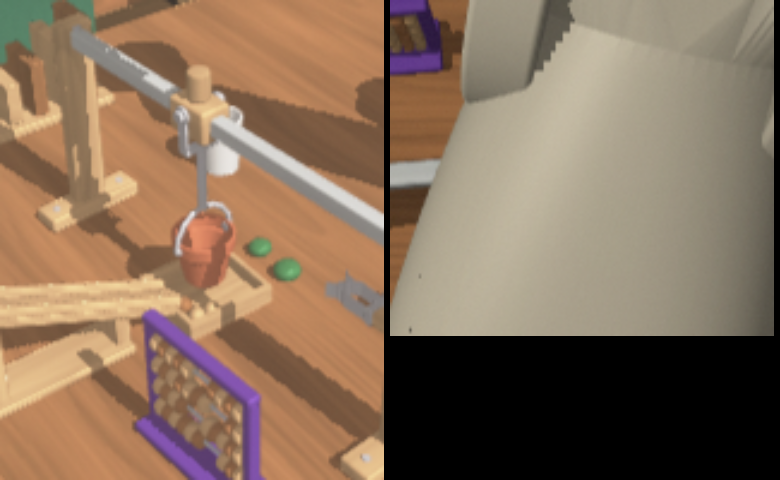

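The knob is free, the pot is motionless over the tray at (205,250), and the gripper is out of view above. I'll wait 2.5 s more, then hand in.

Emit:
drive_tool(series=[[[0,0,0,0,0,0],[0,0,0,0,0,0],[0,0,0,0,0,0],[0,0,0,0,0,0],[0,0,0,0,0,0],[0,0,0,0,0,0],[0,0,0,0,0,0],[0,0,0,0,0,0],[0,0,0,0,0,0],[0,0,0,0,0,0],[0,0,0,0,0,0],[0,0,0,0,0,0],[0,0,0,0,0,0],[0,0,0,0,0,0],[0,0,0,0,0,0],[0,0,0,0,0,0],[0,0,0,0,0,0],[0,0,0,0,0,0],[0,0,0,0,0,0],[0,0,0,0,0,0]]])

```text
clock: 25.05
tcp_pos: [0.5638, -0.0594, 0.4252]
orientation: [-0.0, -0.041, 0.999, -0.0]
wrist_force: [0.1, 0.2, -0.3]
finger_gap: 0.0854
grip_force: 0.0
```

```bash
python3 -c "
from h import *
print(order.hand_in())"
```

```text
the job is handed in; nothing more can be done
None
```

The job is handed in at about 25 s on the clock: the pot hangs still over the catch tray, centred to within a few millimetres by camera, and the knob is let go; hand-in returned no verdict.

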